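# Set the doming stake up in the stake block

### The arm

A 6-joint arm with a two-finger parallel gripper is mounted at the origin on the work surface. World frame = base frame: x ahead of the robot, y to its left, z up, the work surface at z = 0. Lengths are in m, angles in rad, forces in N, time in s.
With the tool pointing down it reaches from about 0.35 to 0.975 m from the base axis. Payload 4.9 kg.
Tool frame: the origin (TCP) lies at the very end of the fingers, on their centre line; the grasp point (between the pads) lies 19 mm behind it (manip.grip_depth is the distance from the TCP to the grasp point, in m); z points along the fingers, x is the direction in which the jaws open and shut, and the axes are right-handed (so a half turn about z gives the same grasp; the last joint's range is limited). The gripper opens to 85 mm and grips with 20 to 120 N. Pads are 22 mm wide; open, the fingers measure 114 mm over their backs; the gripper's body (76 mm by 85 mm) begins 54 mm behind the grasp point. The pads swing forward as they close: fully open they stand 13 mm farther back than shut.
Start: joints at [-1.455, 0.053, 1.613, -0, 1.476, -0.119], TCP at [0.145, -0.608, 0.231] pointing down, gripper open.
Joint ranges: [-3.01, 3.01], [-1.01, 2.22], [0.06, 2.58], [-1.02, 4.17], [0.09, 2.62], [-3.14, 3.14]. Speed limits (rad/s): [2.57, 2.57, 3.14, 3.14, 3.14, 3.14].

### API

Orientations are given as a unit quaternion [w, x, y, z].
In Python, from plant import manip gives the robot as it stands. The module is installed in compiled form; this text tells all that it offers.
- The arm moves only by the shell command python3 -m crank 'ROWS' [OPENING]. ROWS is JSON, a list of rows, each a list of 4 numbers: the shift along the tool's x, y, z in cm, then the turn about the tool's z in units of 6 degrees (1.0 is 6 degrees). A call has 1 to 10 rows; each row shifts and turns the commanded pose from where the row before left it, along the tool's axes as they then stand; what a row does not reach is not made up. A row lasts 1/12 s, in which the tool goes at most 41.7 mm and 7.16 degrees, less where a joint would pass 70% of its speed; a pose out of reach is approached as far as the arm can. A call with a gripper value outside its range is refused whole. OPENING is the opening, from 0 (shut) to 1 (fully open), set as the call begins (- or left out, the last holds). The fingers move at their own pace and stop on an object; the grip force is fixed at half the most. Time passes only in rows, so rows that do not move let the fingers close. It gives the time, the measured TCP pose, the force and the opening at its end, in the units of the state.
- manip.state(): the state, without advancing time (a new reading comes with each control period).
- manip.grab_frame(name): name is "scene" or "side" or "wrist"; returns a dict with "img" (420x560x3 uint8, red, green, blue), "intrinsics" (3x3 intrinsics, pixels), "position" and "orientation" of the camera in the world. Camera axes: x right, y up, looking along -z (the intrinsics and any distortion apply to the point x, -y, -z); pixel columns grow to the right and rows downward; lengths in m; the calibration is good to about 2 mm. A picture is of the moment at which its call begins. There is no depth.
- manip.job_done(): hands the job in, once; it reports no verdict.
The state is a dict: "time": time; "joint_pos": joint angles; "joint_vel": joint speeds; "joint_efforts": joint torques, N m; "tool_pos": TCP position; "tool_rot": TCP orientation; "contact_force": force on the tool from outside, world axes, zero at the start; "ft_torque": the same for the moment, N m; "gripper_width": opening from 0.0 (shut) to 1.0 (fully open).
Only numpy, scipy, OpenCV 4.12 (cv2) and the standard library are available. Lean on these libraries where they do the work, as an engineer would, in place of code of your own. Each camera call takes 0.05 s, during which the arm holds its last target.

### The job

Draw the doming stake (steel stem, wooden domed head) out of the tool caddy it leans in and stand it, foot down and head up, in the empty bore of the stake block. Lower it in gently without dropping it until it is fully home, then let go. Leave the other tools in the caddy and the things around undisturbed.

Things in the scene. Friction and masses are not known exactly. Their poses are not given: they have to be found in the camera images.
- stake: doming stake, 200 long, 0.16 to 0.29 kg: bright steel stem 18 in diameter and 155 long, its foot chamfered 3, and on top of it a pale wooden domed head 28 in diameter and 45 long (side straight for the lower 31, then rounding off). Loose. Starts in the caddy's middle compartment, leaning about 30 degrees from vertical towards the caddy's -x side, its foot on the floor in the +x corner. Origin at the centre of the foot's end face; z runs along the stem to the head.
- stake_head (a point): centre of the stake's wooden head, on its axis, 177 from the foot end; best place to grasp (28 wide)
- caddy: fixed open-topped plywood box, 90 (x) by 104 (y) by 116 high, walls and floor 6 thick, with two walls running along x that part it into three compartments 78 long (x) and about 27 wide (y) side by side along y. Origin at the centre of its underside; it always stands upright (only yaw turns), and may be left or right of the block
- bore (a point): centre of the mouth of the empty bore in the stake block, at the level of the block's top; z up. The bore is vertical, 20 in diameter with a 3 chamfer at the mouth, 50 deep to its floor
- block: fixed pale wooden block 90 (x) by 170 (y) by 62 high. The empty bore lies at y = -42 of its own frame; at y = +42 a short steel mushroom stake is fixed, 36 wide, its top 109 above the bench. Origin at the centre of its underside
- dowel_center (a point): middle of a plain wooden dowel, 10 in diameter and 180 long, loose in the caddy's +y compartment, leaning to the caddy's +x side; to be left there
- file_center (a point): middle of a round file with a wooden handle (handle up to 20 thick), 200 long, loose in the caddy's -y compartment, leaning to the caddy's +x side; to be left there
- bottle: amber glass bottle, 56 in diameter, 130 high, standing loose; bystander. Origin under its centre
- tin: small aluminium cup, 64 in diameter, 50 high, standing loose; bystander. Origin under its centre
- billet: wooden billet 50 by 120 by 28 high, lying loose; bystander. Origin under its centre
Mind the look-alikes: they are no part of the job. Leave any purple or red look-alike of the stake alone.

How it is judged:
On the way, in this order (a step that is already met when the one before it is completed fails the run):
1. the stake is drawn right out of the caddy: its foot is above the caddy's rim (z of stake in the frame of caddy above 0.118 m), for 0.1 s.
2. the stake's foot has entered the bore (z of stake in the frame of bore below -0.008 m and horizontal distance between stake and bore below 0.005 m), for 0.1 s.
At the end, for the whole second after the job is handed in: the stake stands at rest in the bore, foot at least 45 mm below the mouth (the floor is at 50) and within 4 mm of the bore's axis, its stem within 0.1 rad of upright with the head up, released (z of stake in the frame of bore below -0.045 m and horizontal distance between stake and bore below 0.004 m and angle between stake's own z axis and vertical below 0.1 rad and linear speed of stake below 0.03 m/s); the robot touches nothing.
It fails at once if the stake is dropped into the bore (moves faster than 0.45 m/s with its foot inside) (z of stake in the frame of bore below -0.003 m and horizontal distance between stake and bore below 0.012 m and linear speed of stake above 0.45 m/s).
It fails at once if the dowel or the file is moved more than 40 mm (distance of any of dowel_center, file_center from where it was at the start of the episode above 0.04 m).
It fails at once if the bottle, the cup or the billet is moved more than 30 mm or tipped over (distance of any of bottle, tin, billet from where it was at the start of the episode above 0.03 m or angle between any of bottle, tin, billet's own z axis and vertical above 0.4 rad).
It also fails if it takes over 45 s, if anything falls off the work surface, if the arm or the gripper's body presses on something with over 40 N, if the wrist force passes 120 N, or if a joint passes its speed limit or range.

## Working session

There is one attempt and no reset: what is moved stays moved. The work goes in short steps, Python scripts to look and compute and a shell command to move; the robot and the scene stay as the last step left them, time stands still between calls to the robot, and variables do not carry over. Pictures are saved under pics/ and viewed, and the job is handed in when it is done.

```bash
mkdir -p pics
cat > h.py <<'E'
import numpy as np,cv2
from plant import manip
from scipy.spatial.transform import Rotation as R
def rot(q): return R.from_quat([q[1],q[2],q[3],q[0]]).as_matrix()
def grab(n,f=None):
    d=manip.grab_frame(n)
    if f: cv2.imwrite('pics/'+f,d['img'][:,:,::-1])
    return d
def ray(d,u,v):
    K=np.array(d['intrinsics']);p=np.linalg.solve(K,[u,v,1.])
    r=rot(d['orientation'])@np.array([p[0],-p[1],-p[2]]);return np.array(d['position']),r/np.linalg.norm(r)
def plane(d,u,v,z):
    o,r=ray(d,u,v);return o+r*(z-o[2])/r[2]
def proj(d,P):
    c=rot(d['orientation']).T@(np.array(P)-d['position']);c=c*[1,-1,-1];q=np.array(d['intrinsics'])@c;return q[:2]/q[2]
def tri(a,b):
    (o1,r1),(o2,r2)=a,b
    s=np.linalg.lstsq(np.stack([r1,-r2],1),o2-o1,rcond=None)[0]
    p,q=o1+s[0]*r1,o2+s[1]*r2;return (p+q)/2,np.linalg.norm(p-q)
E
python3 - <<'E'
from h import *
for n in ['scene','side','wrist']:
    d=grab(n,n+'0.png');print(n,d['position'],d['orientation'],d['intrinsics'], [k for k in d])
print(manip.state(),manip.grip_depth)
E
```

```text
scene [ 1.1763811  -0.34850335  1.09708097] [0.76953103 0.2691603  0.18108226 0.55007631] [[415.48095779   0.         284.37476826]
 [  0.         415.48095779 210.04312904]
 [  0.           0.           1.        ]] ['img', 'intrinsics', 'position', 'orientation']
side [-0.19293463  0.59205376  0.82953326] [-0.34118901 -0.18080605  0.40824397  0.82718565] [[402.01358324   0.         280.14627451]
 [  0.         402.01358324 206.6713798 ]
 [  0.           0.           1.        ]] ['img', 'intrinsics', 'position', 'orientation']
wrist [ 0.22402586 -0.58849629  0.37253012] [ 0.7749127  -0.12424229  0.09919311 -0.6117474 ] [[367.168001     0.         275.14368783]
 [  0.         367.168001   206.64162742]
 [  0.           0.           1.        ]] ['img', 'intrinsics', 'position', 'orientation']
{'time': 0.15, 'joint_pos': array([-1.45501230e+00,  5.32364260e-02,  1.61398976e+00,  2.56783487e-05,
        1.47601222e+00, -1.18989102e-01]), 'joint_vel': array([-0.00031082, -0.00099044, -0.00422384, -0.00071446, -0.0002356 ,
       -0.00121498]), 'joint_efforts': array([ 2.75425791e-04, -3.94244921e+01, -3.70721805e+01, -1.29621071e-04,
        4.68688522e-03,  9.37206323e-06]), 'tool_pos': array([ 0.14534556, -0.60735725,  0.23031942]), 'tool_rot': array([-5.91816264e-04,  7.85053861e-01, -6.19426960e-01, -5.71876967e-04]), 'contact_force': array([ 0.34061073, -0.30037314, -0.04706947]), 'ft_torque': array([ 0.023362  , -0.03515124,  0.01790746]), 'gripper_width': 0.99901783209215} 0.0187
```

View pics/scene0.png

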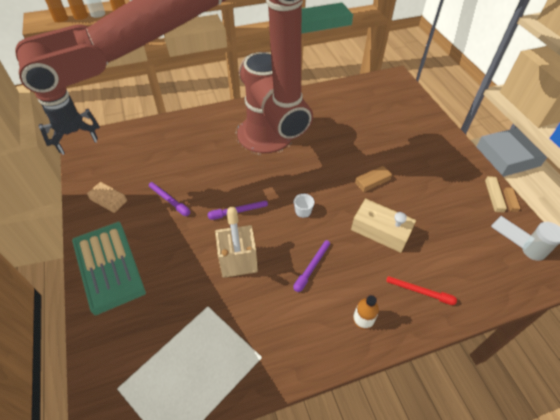

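View pics/side0.png

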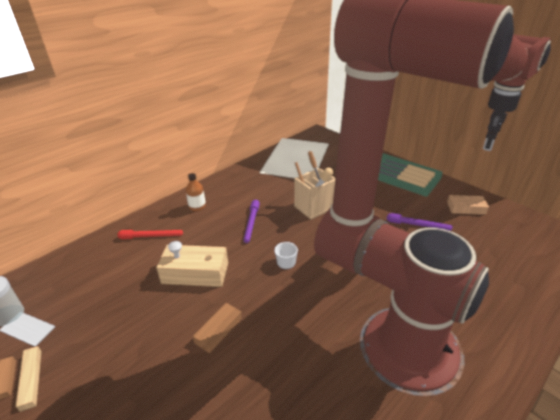

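View pics/wrist0.png

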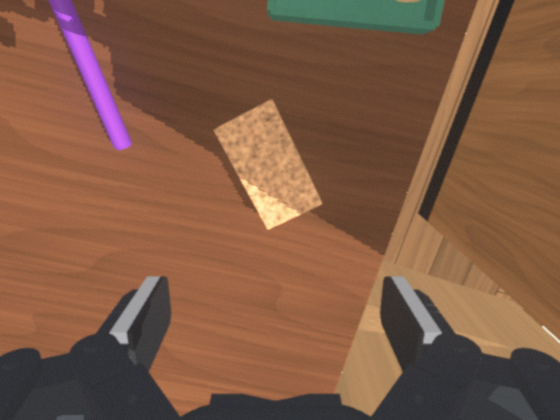

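Run:
```python
import cv2,numpy as np
a=cv2.imread('pics/scene0.png');b=cv2.imread('pics/side0.png')
f=lambda im,x,y,w,h:cv2.resize(im[y:y+h,x:x+w],(400,300),interpolation=cv2.INTER_CUBIC)
cv2.imwrite('pics/crop0.png',np.vstack([np.hstack([f(a,180,195,120,90),f(a,325,180,120,90)]),np.hstack([f(b,260,140,120,90),f(b,135,210,120,90)])]))
```

```text
(no output)
```

View pics/crop0.png

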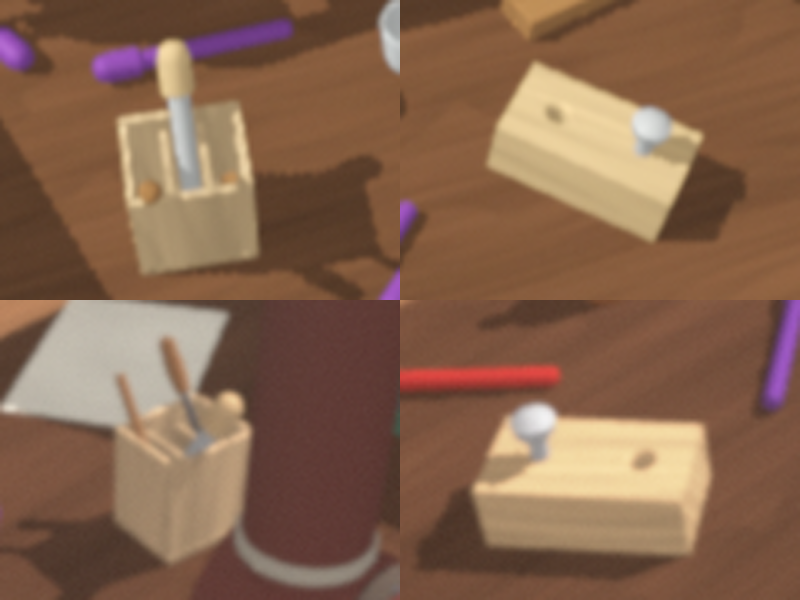

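Run:
```python
from h import *
a=grab('scene');b=grab('side')
C=[plane(a,u,v,.116) for u,v in [(215.4,230.4),(251.4,225.9),(257.1,252.9),(219.9,256.5)]]
print('caddy',np.round(C,4),'edges',[np.round(np.linalg.norm(C[i]-C[i-1]),4) for i in range(4)],np.mean(C,0))
print('bore',plane(a,370.9,213.9,.062),plane(b,207.9,258,.062), tri(ray(a,370.9,213.9),ray(b,207.9,258)))
print('head',tri(ray(a,232.3,215.5),ray(b,329.3,170.9)))
print('mush',tri(ray(a,400,217),ray(b,175.5,246)))
print('bottle',plane(a,371,300,.13)[:2],'tin',plane(a,304,200,.05)[:2])
# block top corners scene
print('block',[np.round(plane(a,325+(x-400)/3.333,180+y/3.333,.062),4)[:2] for x,y in [(535,62),(702,135),(660,205),(495,133)]])
```

```text
caddy [[ 0.4693 -0.2936  0.116 ]
 [ 0.4868 -0.1912  0.116 ]
 [ 0.5799 -0.2023  0.116 ]
 [ 0.5585 -0.3022  0.116 ]] edges [np.float64(0.0896), np.float64(0.1039), np.float64(0.0938), np.float64(0.1022)] [ 0.52363687 -0.24731886  0.116     ]
bore [0.52350791 0.18672731 0.062     ] [0.52085306 0.18760212 0.062     ] (array([0.52241744, 0.1871423 , 0.06056978]), np.float64(0.0007466767435453907))
head (array([ 0.46633288, -0.2438928 ,  0.16693922]), np.float64(0.011709685819121542))
mush (array([0.58595431, 0.24309886, 0.10115366]), np.float64(0.0036798990620474977))
bottle [0.81429976 0.02808721] tin [0.39517538 0.01096127]
block [array([0.4617, 0.1982]), array([0.5912, 0.3078]), array([0.6482, 0.2315]), array([0.5275, 0.1246])]
```

Look-alike candidates in the scene image:
- purple stakes at (170,198), (237,210) and (313,268)
- red stake at (422,291)
- file and dowel in the caddy at about (224,252) and (250,249)
- steel mushroom stake at (400,217)

The stake I want is the steel stem with the pale head leaning in the caddy's middle compartment, head at (232,216). The close crop confirmed it. The triangulated head (0.466, -0.244, 0.167) agrees with what the caddy geometry predicts (0.467, -0.238, 0.164).

The tool can't tilt, so I will put the jaws along the caddy's x axis. That lets them walk the stake upright and align it as they close.

```bash
python3 -m crank '[[-1,-1.4,-0.6,0],[-2,-2.85,-0.8,0],[-2,-2.85,-0.8,0],[-2,-2.85,-0.8,0],[-2,-2.85,0,0],[-2,-2.85,0,0],[-2,-2.85,0,0],[-2,-2.85,0,0],[-2,-2.85,0,0]]' 1; python3 -m crank '[[-2,-2.85,0,0],[-2,-2.85,0,0],[-2,-2.85,0,0],[-2,-2.85,0,0],[-2,-2.85,0,0],[-1,-1.4,0,0],[0,0,0,0]]'
```

```text
time: 1.0
tool_pos: [0.342, -0.3847, 0.2613]
tool_rot: [0.0, 0.785, -0.62, 0.0]
contact_force: [1.0, 0.2, 0.9]
gripper_width: 0.997
time: 1.58
tool_pos: [0.4695, -0.2401, 0.2612]
tool_rot: [-0.001, 0.786, -0.618, -0.0]
contact_force: [0.6, -0.3, 0.7]
gripper_width: 0.998
```

```bash
python3 -m crank '[[0,0,0,-1.1],[0,0,0,-1.1],[0,0,0,-1.1],[0,0,0,-1.1],[0,0,0,-1.1],[0,0,0,-1.1],[0,0,0,-1.1],[0,0,0,-1.1],[0,0,0,-1.1],[0,0,0,-1.1]]'; python3 -m crank '[[0,0,0,-0.2],[0,0,0,0]]';  python3 - <<'E'
from h import *
s=manip.state();print(s['joint_pos'],rot(s['tool_rot']).round(3),s['tool_pos'])
a=grab('scene','s1.png')['img'];b=grab('side','d1.png')['img'];c=grab('wrist','w1.png')['img']
f=lambda im,x,y,w,h:cv2.resize(im[y:y+h,x:x+w],(400,300),interpolation=cv2.INTER_CUBIC)
cv2.imwrite('pics/m1.png',np.vstack([np.hstack([f(a,160,150,160,120),f(b,260,110,160,120)]),np.hstack([f(c,0,0,560,420),np.zeros((300,400,3),np.uint8)])])[:,:,::-1])
E
```

```text
time: 2.42
tool_pos: [0.4672, -0.2436, 0.2612]
tool_rot: [0.0, 0.996, -0.09, -0.0]
contact_force: [0.2, 0.1, 0.4]
gripper_width: 1.003
time: 2.58
tool_pos: [0.4674, -0.2433, 0.2612]
tool_rot: [0.0, 0.997, -0.083, -0.0]
contact_force: [-1.1, 0.4, 0.4]
gripper_width: 0.999
[-6.21179894e-01 -2.00190284e-01  1.80297018e+00 -2.65221433e-04
  1.53897086e+00 -4.55466254e-01] [[ 0.986 -0.165 -0.   ]
 [-0.165 -0.986 -0.   ]
 [-0.     0.    -1.   ]] [ 0.46737641 -0.24334323  0.26122977]
```

View pics/m1.png

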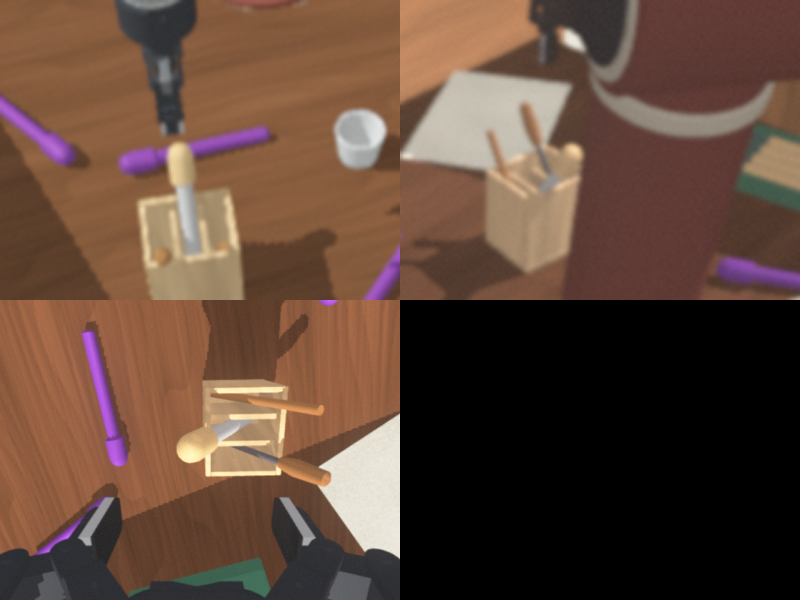

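View pics/w1.png

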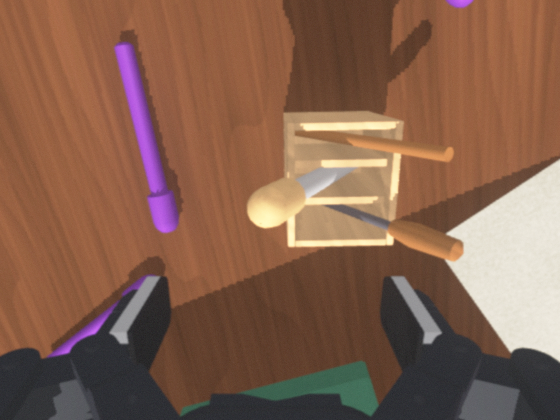

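Run:
```python
from h import *
a=grab('scene');w=grab('wrist')
C=np.array([plane(w,u,v,.116) for u,v in [(285,120),(402,122),(392,243),(289,246)]])
print(C.round(4),C.mean(0),[np.linalg.norm(C[i]-C[i-1]).round(4) for i in range(4)])
print('head',tri(ray(a,232.3,215.5),ray(w,273,202)))
print('foot-end head',tri(ray(a,233.4,224.1),ray(w,300,189)), 'dome', tri(ray(a,231.6,207.5),ray(w,262,208)))
print('dowel top',plane(w,449,154,.16),'file top',plane(w,457,248,.185))
```

```text
[[ 0.4843 -0.1893  0.116 ]
 [ 0.5726 -0.2056  0.116 ]
 [ 0.5583 -0.3056  0.116 ]
 [ 0.4712 -0.2939  0.116 ]] [ 0.52160938 -0.24861209  0.116     ] [np.float64(0.1054), np.float64(0.0897), np.float64(0.101), np.float64(0.0878)]
head (array([ 0.46685563, -0.23897094,  0.16086349]), np.float64(0.00042394133868060553))
foot-end head (array([ 0.48598321, -0.23985931,  0.14394844]), np.float64(0.005221711770768701)) dome (array([ 0.45998952, -0.23531642,  0.18649449]), np.float64(0.003934089122863309))
dowel top [ 0.58829202 -0.22526124  0.16      ] file top [ 0.58131884 -0.28196109  0.185     ]
```

The wrist view shows the stake's head at (273,202), with the dowel and file tops leaning out on the +x side. The head is at (0.467, -0.239, 0.161), consistent with before. Next I lower the open jaws around it.

```bash
python3 -m crank '[[0,-0.4,1,0],[0,0,1.5,0],[0,0,1.5,0],[0,0,1.5,0],[0,0,1.5,0],[0,0,1.5,0],[0,0,1.5,0],[0,0,1,0],[0,0,0.5,0],[0,0,0,0]]' 1;  python3 - <<'E'
from h import *
a=grab('scene')['img'];b=grab('side')['img'];c=grab('wrist')['img']
f=lambda im,x,y,w,h:cv2.resize(im[y:y+h,x:x+w],(400,300),interpolation=cv2.INTER_CUBIC)
cv2.imwrite('pics/m2.png',np.hstack([f(a,160,150,160,120),f(c,0,0,560,420)])[:,:,::-1])
E
```

```text
time: 3.67
tool_pos: [0.4677, -0.2381, 0.1445]
tool_rot: [-0.001, 0.997, -0.082, -0.001]
contact_force: [0.4, 0.0, -1.1]
gripper_width: 1.001
```

View pics/m2.png

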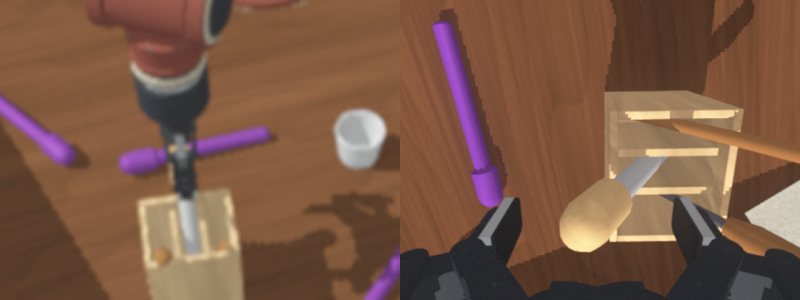

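Run:
```python
from h import *
w=grab('wrist');s=manip.state();p=s['tool_pos'];
for P in [p,p+[0,0,.0187],[.467,-.239,.163],[.522+.055*.988-.118*.988,-.248+.063*.15,.116]]: print(np.round(P,3),proj(w,P))
```

```text
[ 0.469 -0.239  0.147] [275.0005653  280.49552896]
[ 0.469 -0.239  0.166] [275.01889624 304.82600175]
[ 0.467 -0.239  0.163] [269.68131475 300.4868119 ]
[ 0.46  -0.239  0.116] [256.98177521 251.2638334 ]
```

The head is centred between the fingers: predicted (270,300), seen at about (273,301). I'll cage it loosely and walk it upright along the arc.

```bash
python3 -m crank '[[0,0,0,0],[0,0,0,0],[0,0,0,0],[0,0,0,0],[0.4,0,-0.2,0],[0.5,0,-0.3,0],[0.5,0,-0.3,0],[0.5,0,-0.3,0],[0.6,0,-0.3,0]]' 0.62;  python3 - <<'E'
from h import *
a=grab('scene')['img'];b=grab('side')['img'];c=grab('wrist')['img']
f=lambda im,x,y,w,h:cv2.resize(im[y:y+h,x:x+w],(400,300),interpolation=cv2.INTER_CUBIC)
cv2.imwrite('pics/m3.png',np.hstack([f(a,160,150,160,120),f(c,0,0,560,420)])[:,:,::-1])
E
```

```text
time: 4.62
tool_pos: [0.4937, -0.243, 0.1607]
tool_rot: [0.0, 0.997, -0.081, -0.0]
contact_force: [-1.7, 0.2, -0.4]
gripper_width: 0.62
```

View pics/m3.png

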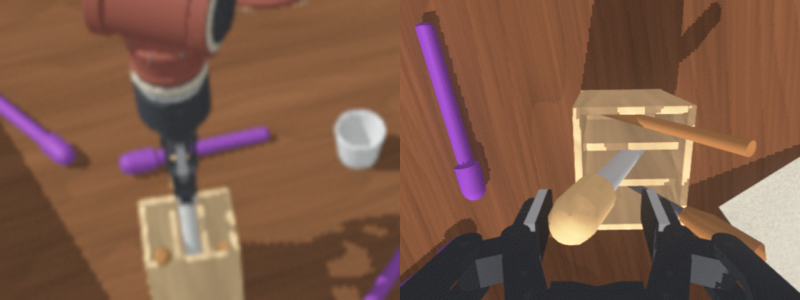

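```bash
python3 -m crank '[[0.5,0,-0.3,0],[0.5,0,-0.3,0],[0.4,0,-0.3,0],[0.4,0,-0.2,0],[0,0,0,0]]' 0.55;  python3 - <<'E'
from h import *
a=grab('scene')['img'];b=grab('side')['img'];c=grab('wrist')['img']
f=lambda im,x,y,w,h:cv2.resize(im[y:y+h,x:x+w],(400,300),interpolation=cv2.INTER_CUBIC)
cv2.imwrite('pics/m4.png',np.hstack([f(a,160,150,160,120),f(c,0,0,560,420)])[:,:,::-1])
E
```

```text
time: 5.18
tool_pos: [0.512, -0.2462, 0.1722]
tool_rot: [0.0, 0.997, -0.081, 0.001]
contact_force: [-0.8, 0.5, 0.3]
gripper_width: 0.549
```

View pics/m4.png

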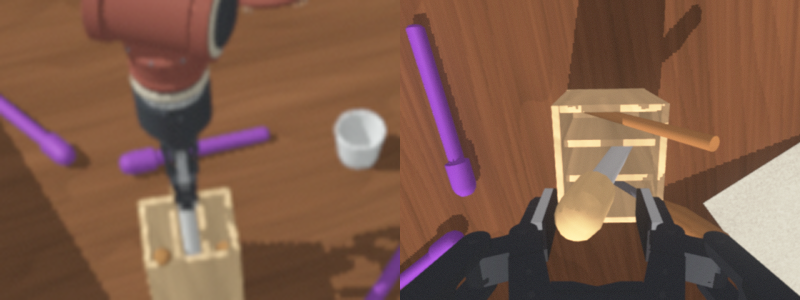

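The stake now leans about 15° in the cage. I'll lower slightly to cover the straight side of the head, then close in stages.

```bash
python3 -m crank '[[0,0,0.5,0],[0,0,0.5,0],[0,0,0,0]]' 0.55; python3 -m crank '[[0,0,0,0],[0,0,0,0],[0,0,0,0],[0,0,0,0]]' 0.42;python3 -m crank '[[0,0,-0.2,0],[0,0,-0.2,0],[0,0,-0.2,0],[0,0,-0.2,0],[0,0,-0.2,0],[0,0,-0.2,0]]' 0.2;  python3 - <<'E'
from h import *
a=grab('scene')['img'];b=grab('side')['img'];c=grab('wrist')['img']
f=lambda im,x,y,w,h:cv2.resize(im[y:y+h,x:x+w],(400,300),interpolation=cv2.INTER_CUBIC)
cv2.imwrite('pics/m5.png',np.hstack([f(a,160,150,160,120),f(c,0,0,560,420)])[:,:,::-1])
print(manip.state()['gripper_width'])
E
```

```text
time: 5.58
tool_pos: [0.5099, -0.2453, 0.1594]
tool_rot: [-0.001, 0.997, -0.082, -0.001]
contact_force: [-0.6, 0.7, -0.4]
gripper_width: 0.553
time: 5.92
tool_pos: [0.5109, -0.2459, 0.1614]
tool_rot: [0.0, 0.997, -0.082, 0.0]
contact_force: [-0.7, 0.7, -0.2]
gripper_width: 0.419
time: 6.42
tool_pos: [0.5101, -0.2454, 0.1724]
tool_rot: [-0.0, 0.997, -0.081, -0.001]
contact_force: [0.2, 0.2, -2.3]
gripper_width: 0.318
0.317492313400703
```

View pics/m5.png

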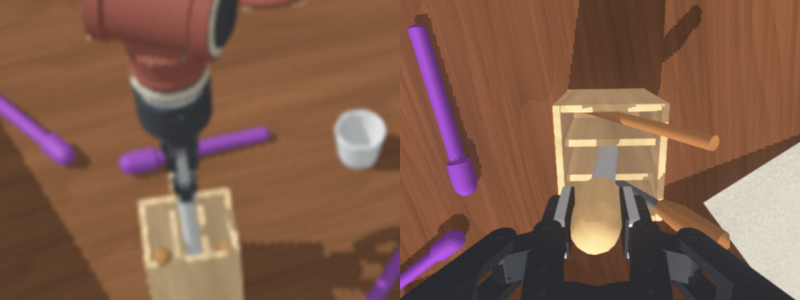

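The grip is at 0.318 × 85 = 27 mm, which matches the head, and the stake hangs upright. Lifting.

```bash
python3 -m crank '[[0,0,-1,0],[0,0,-1.5,0],[0,0,-1.5,0],[0,0,-1.5,0],[0,0,-1.5,0],[0,0,-2,0],[0,0,-2,0],[0,0,-2,0],[0,0,-2,0],[0,0,-1,0]]';python3 -m crank '[[0,0,0,0],[0,0,0,0]]';  python3 - <<'E'
from h import *
a=grab('scene')['img'];b=grab('side')['img'];c=grab('wrist')['img']
f=lambda im,x,y,w,h:cv2.resize(im[y:y+h,x:x+w],(400,300),interpolation=cv2.INTER_CUBIC)
cv2.imwrite('pics/m6.png',np.vstack([np.hstack([f(a,160,130,160,120),f(c,0,0,560,420)]),np.hstack([f(b,240,60,160,120)]*2)])[:,:,::-1])
E
```

```text
time: 7.4
tool_pos: [0.5115, -0.2462, 0.3372]
tool_rot: [0.001, 0.997, -0.081, 0.002]
contact_force: [0.2, 0.0, -2.0]
gripper_width: 0.311
time: 7.57
tool_pos: [0.511, -0.2459, 0.3336]
tool_rot: [0.0, 0.997, -0.081, 0.0]
contact_force: [0.1, 0.1, -3.2]
gripper_width: 0.311
```

View pics/m6.png

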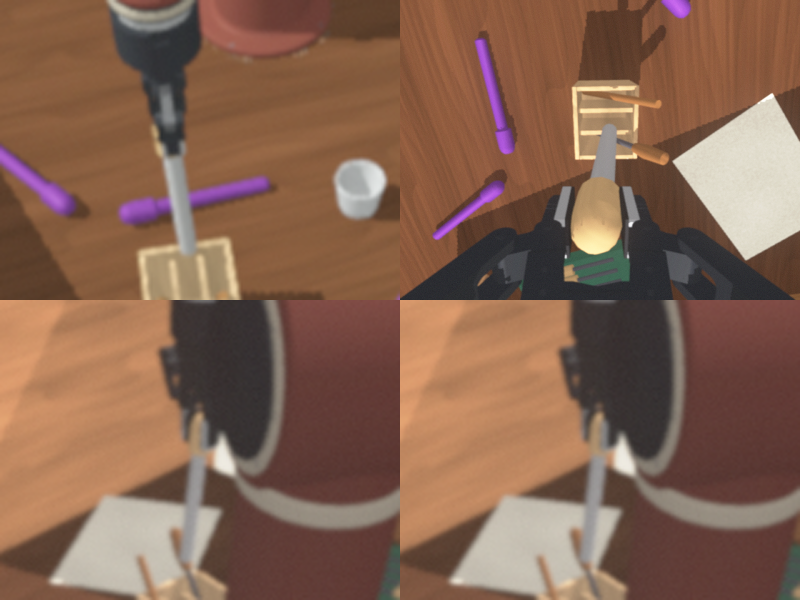

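Run:
```python
from h import *
a=grab('scene');b=grab('side');w=grab('wrist');s=manip.state()
print('foot',tri(ray(a,235.2,229.2),ray(b,314.8,164.8)))
# wrist: foot at crop (610,125)
print('foot w',tri(ray(a,235.2,229.2),ray(w,(608-400)*1.4,128*1.4)))
print('stem top',tri(ray(a,160+172*.4,130+155*.4),ray(b,240+197*.4,60+152*.4)))
print(s['tool_pos'],np.round(s['joint_pos'],2))
```

```text
foot (array([ 0.52000003, -0.24486006,  0.16850626]), np.float64(0.00083940538162649))
foot w (array([ 0.52363239, -0.24355808,  0.1717867 ]), np.float64(0.003249460896992603))
stem top (array([ 0.51367685, -0.24778166,  0.31939045]), np.float64(0.0015335223397949516))
[ 0.51051007 -0.24560425  0.33178561] [-0.58 -0.12  1.62 -0.    1.65 -0.42]
```

The foot is at z ≈ 0.169, well above the rim, and the stake is near upright (about 2–3°). Carrying it over to the block at this height.

```bash
python3 -m crank '[[-0.2,-1,0,0],[-0.4,-2,0,0],[-0.4,-2.6,0,0],[-0.4,-2.6,0,0],[-0.4,-2.6,0,0],[-0.4,-2.6,0,0],[-0.4,-2.6,0,0],[-0.4,-2.6,0,0],[-0.4,-2.6,0,0],[-0.4,-2.6,0,0]]';python3 -m crank '[[-0.4,-2.6,0,0],[-0.4,-2.6,0,0],[-0.4,-2.6,0,0],[-0.4,-2.6,0,0],[-0.4,-2.6,0,0],[-0.4,-2.6,0,0],[-0.4,-2,0,0],[-0.2,-1.4,0,0],[0,0,0,0],[0,0,0,0]]';  python3 - <<'E'
from h import *
a=grab('scene','s7.png')['img'];b=grab('side','d7.png')['img'];c=grab('wrist','w7.png')['img']
f=lambda im,x,y,w,h:cv2.resize(im[y:y+h,x:x+w],(400,300),interpolation=cv2.INTER_CUBIC)
cv2.imwrite('pics/m7.png',np.vstack([np.hstack([f(a,310,110,160,120),f(c,0,0,560,420)]),np.hstack([f(b,110,120,240,180)]*2)])[:,:,::-1])
E
```

```text
time: 8.7
tool_pos: [0.5115, -0.0029, 0.3332]
tool_rot: [-0.0, 0.997, -0.081, -0.0]
contact_force: [0.5, 0.3, -2.7]
gripper_width: 0.313
time: 9.53
tool_pos: [0.5127, 0.1882, 0.333]
tool_rot: [0.0, 0.997, -0.081, -0.0]
contact_force: [0.4, 0.9, -1.8]
gripper_width: 0.31
```

View pics/m7.png

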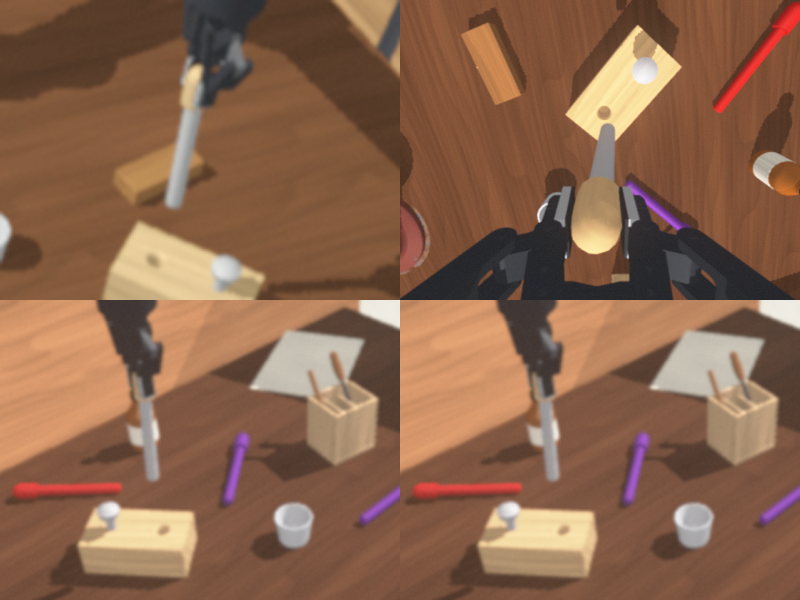

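View pics/w7.png

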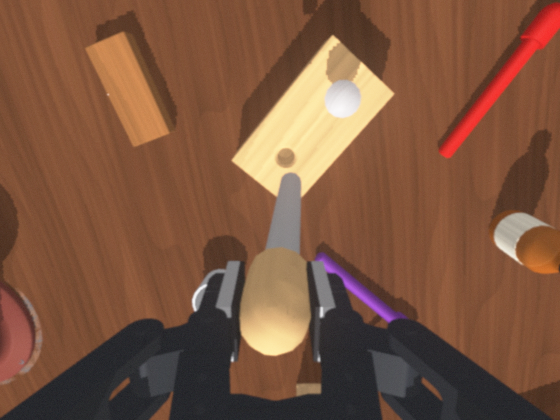

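Run:
```python
from h import *
import cv2
ims={n:cv2.imread(f'pics/{f}7.png') for n,f in [('scene','s'),('side','d'),('wrist','w')]}
f=lambda im,x,y,w,h,W,H:cv2.resize(im[y:y+h,x:x+w],(W,H),interpolation=cv2.INTER_CUBIC)
cv2.imwrite('pics/z7.png',np.hstack([f(ims['scene'],350,140,50,90,333,600),f(ims['side'],180,180,40,90,267,600)]))
cv2.imwrite('pics/z7w.png',f(ims['wrist'],255,130,60,80,450,600))
```

```text
(no output)
```

View pics/z7.png

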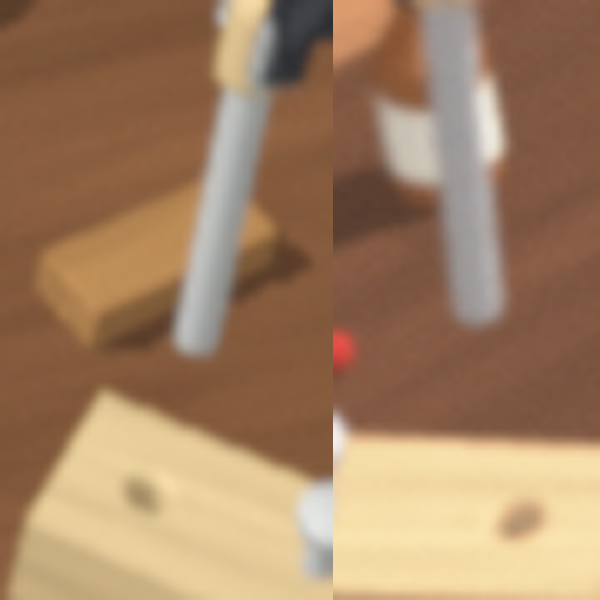

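View pics/z7w.png

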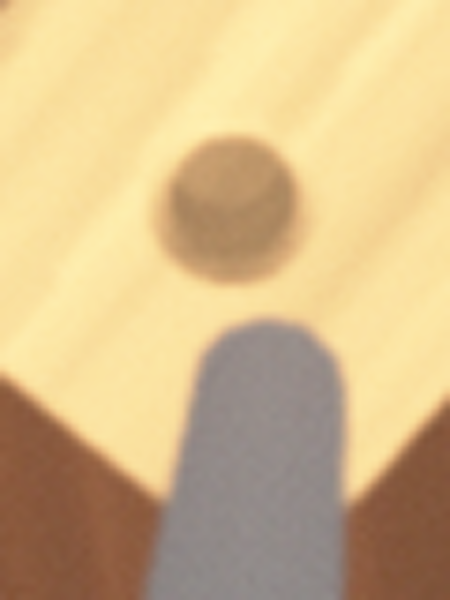

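Run:
```python
from h import *
a=grab('scene');b=grab('side');w=grab('wrist');s=manip.state();print(s['tool_pos'])
f,e=tri(ray(a,379.7,190.7),ray(b,201.9,226.8));print('foot',f,e)
f,e=tri(ray(b,201.9,226.8),ray(w,290.7,178));print('footw-side',f,e)
f,e=tri(ray(a,379.7,190.7),ray(w,290.7,178));print('footw-scene',f,e)
t,e=tri(ray(a,386.9,153.5),ray(b,197.7,182.2));print('stemtop',t,e)
print('bore',plane(a,371.1,214.4,.062),plane(b,208.2,258,.062),plane(w,285.9,158,.062))
```

```text
[0.51338051 0.18679272 0.33335489]
foot [0.52308134 0.19044407 0.17298367] 0.004986831848643955
footw-side [0.52683919 0.18767477 0.16813662] 0.004002252988793964
footw-scene [0.52698096 0.19119327 0.17603406] 0.001229337086002754
stemtop [0.51077671 0.18733865 0.31400869] 0.0045545137606682285
bore [0.52549411 0.18643502 0.062     ] [0.52026285 0.187028   0.062     ] [0.52579962 0.18708405 0.062     ]
```

```bash
python3 - <<'E'
from h import *
D={n:grab(n) for n in ['scene','side','wrist']}
F=np.array([.525,.190,.171])
for lx in (0,.05,.1):
  for ly in (-.04,0,.04):
    T=F+.15*np.array([-lx,ly,1]);T=F+(T-F)
    print(lx,ly,[np.round(proj(D[n],T)-proj(D[n],F),1) for n in D])
E
python3 - <<'E'
import cv2,numpy as np
for n,x0,x1,rows in [('s',360,405,range(156,188,4)),('d',185,215,range(184,224,5)),('w',255,315,range(182,245,8))]:
    im=cv2.imread(f'pics/{n}7.png')
    h=cv2.cvtColor(im,cv2.COLOR_BGR2HSV)
    for r in rows:
        m=np.where(h[r,x0:x1,1]<60)[0]+x0
        if len(m): print(n,r,m.min(),m.max(),len(m))
E
```

```text
0 -0.04 [array([  9.1, -36.2]), array([ -6.8, -50.2]), array([12.3, 89.7])]
0 0 [array([ 11.1, -36.7]), array([ -8.9, -49.2]), array([10.4, 78.2])]
0 0.04 [array([ 13.1, -37.2]), array([-11.1, -48.1]), array([ 8.5, 66.6])]
0.05 -0.04 [array([  7.8, -38. ]), array([ -4.9, -49. ]), array([-3.5, 92. ])]
0.05 0 [array([  9.8, -38.5]), array([ -7.1, -48. ]), array([-5.5, 80.6])]
0.05 0.04 [array([ 11.8, -39. ]), array([ -9.2, -46.9]), array([-7.6, 69. ])]
0.1 -0.04 [array([  6.5, -39.9]), array([ -3.1, -47.8]), array([-19.2,  94.3])]
0.1 0 [array([  8.5, -40.4]), array([ -5.2, -46.7]), array([-21.3,  83. ])]
0.1 0.04 [array([ 10.5, -40.9]), array([ -7.4, -45.7]), array([-23.6,  71.5])]
s 156 383 389 7
s 160 382 388 7
s 164 381 388 8
s 168 380 387 8
s 172 380 386 7
s 176 379 385 7
s 180 378 384 7
s 184 377 384 8
d 184 194 201 8
d 189 194 201 8
d 194 195 204 10
d 199 187 205 19
d 204 188 203 16
d 209 196 203 8
d 214 196 204 9
d 219 197 204 8
w 182 281 300 20
w 190 279 299 21
w 198 277 300 24
w 206 275 300 26
w 214 273 300 28
w 222 272 299 28
w 230 270 299 30
w 238 268 299 32
```

The stem hangs about 4° off vertical (foot towards +x) and the foot is roughly over the bore. I'll lower to about 15 mm above the mouth and measure again.

```bash
python3 -m crank '[[0,0,0.7,0],[0,0,1.2,0],[0,0,1.2,0],[0,0,1.2,0],[0,0,1.2,0],[0,0,1.2,0],[0,0,1,0],[0,0,0.8,0],[0,0,0.5,0],[0,0,0,0]]';  python3 - <<'E'
from h import *
ims={n:grab(n,n+'8.png')['img'][:,:,::-1] for n in ['scene','side','wrist']}
f=lambda im,x,y,w,h,W,H:cv2.resize(im[y:y+h,x:x+w],(W,H),interpolation=cv2.INTER_CUBIC)
cv2.imwrite('pics/z8.png',np.hstack([f(ims['scene'],345,160,60,75,400,500),f(ims['side'],175,200,60,75,400,500)]))
cv2.imwrite('pics/z8w.png',f(ims['wrist'],235,110,100,120,500,600))
print(manip.state()['tool_pos'])
E
```

```text
time: 10.82
tool_pos: [0.5127, 0.1874, 0.2416]
tool_rot: [0.0, 0.997, -0.081, -0.001]
contact_force: [0.3, -0.2, -2.1]
gripper_width: 0.311
[0.51375521 0.18760704 0.24411321]
```

View pics/z8.png

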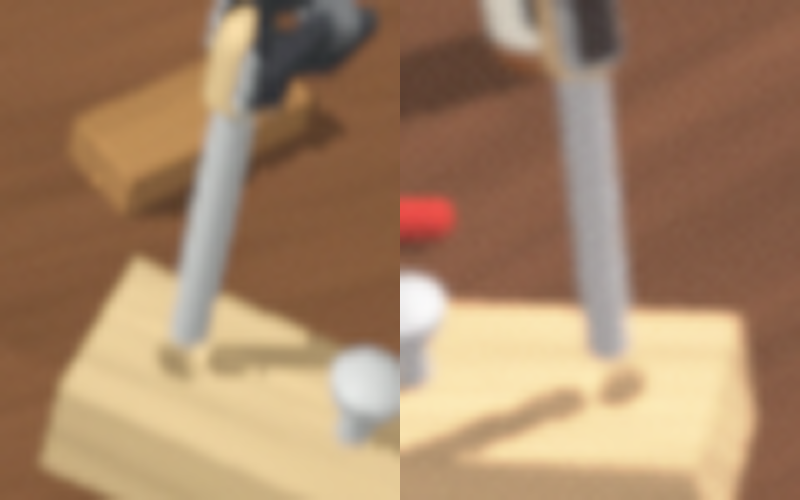

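View pics/z8w.png

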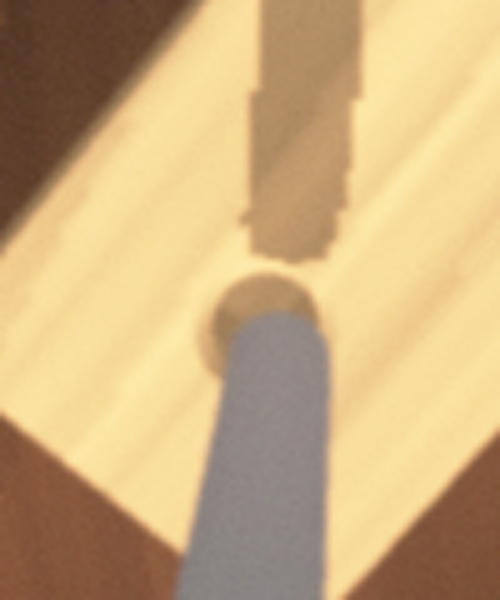

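Run:
```python
from h import *
a=grab('scene');b=grab('side');w=grab('wrist');s=manip.state();print(s['tool_pos'])
A,B,W=ray(a,373.35,210.2),ray(b,206,252),ray(w,290.4,177)
print(tri(A,B),tri(A,W),tri(B,W))
for z in (.075,.08,.085):print(z,[np.round(plane(c,*p,z)[:2],4) for c,p in [(a,(373.35,210.2)),(b,(206,252)),(w,(290.4,177))]])
print('bore',[np.round(plane(c,*p,.062)[:2],4) for c,p in [(a,(371.4,214)),(b,(208.3,257.9)),(w,(287.4,176))]])
print('bore px w',proj(w,[.5237,.187,.062]),proj(w,[.5237,.187,.077]),proj(w,[.5237,.187,.08]))
```

```text
[0.51379257 0.18761623 0.24432073]
(array([0.52514625, 0.18897055, 0.08237028]), np.float64(0.002288953589403503)) (array([0.52684882, 0.1911053 , 0.08193269]), np.float64(0.003286344141804948)) (array([0.52739328, 0.18912699, 0.0794475 ]), np.float64(0.004995267355577963))
0.075 [array([0.521 , 0.1939]), array([0.5315, 0.1841]), array([0.5281, 0.1905])]
0.08 [array([0.5242, 0.1912]), array([0.5267, 0.1868]), array([0.5281, 0.1917])]
0.085 [array([0.5274, 0.1886]), array([0.5219, 0.1895]), array([0.5281, 0.193 ])]
bore [array([0.5244, 0.188 ]), array([0.5204, 0.1866]), array([0.5256, 0.1887])]
bore px w [285.58597203 178.0937597 ] [286.06926313 182.22236825] [286.1711445  183.09270972]
```

```bash
python3 -m crank '[[-0.2,0.2,0.3,0],[0,0,0.4,0],[0,0,0.4,0],[0,0,0.3,0],[0,0,0.2,0],[0,0,0,0],[0,0,0,0]]';  python3 - <<'E'
from h import *
ims={n:grab(n,n+'9.png')['img'][:,:,::-1] for n in ['scene','side','wrist']}
f=lambda im,x,y,w,h,W,H:cv2.resize(im[y:y+h,x:x+w],(W,H),interpolation=cv2.INTER_CUBIC)
cv2.imwrite('pics/z9.png',np.hstack([f(ims['scene'],355,195,35,30,400,343),f(ims['side'],190,235,35,30,400,343)]))
cv2.imwrite('pics/z9w.png',f(ims['wrist'],245,140,80,75,640,600))
print(manip.state()['tool_pos'])
E
```

```text
time: 11.7
tool_pos: [0.5109, 0.1859, 0.227]
tool_rot: [0.0, 0.997, -0.081, -0.0]
contact_force: [-0.6, -0.1, -2.1]
gripper_width: 0.313
[0.51117189 0.18591797 0.22758185]
```

View pics/z9.png

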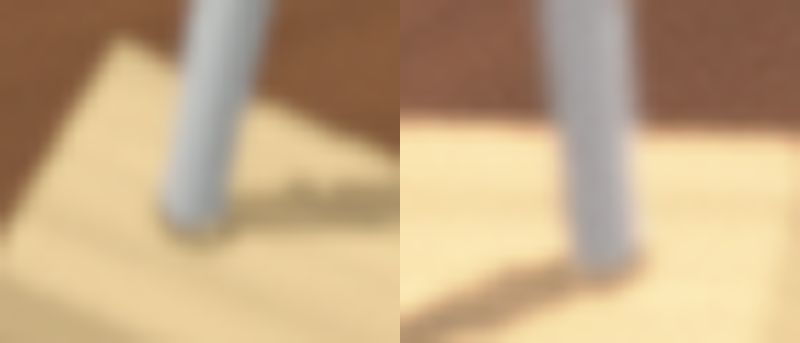

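View pics/z9w.png

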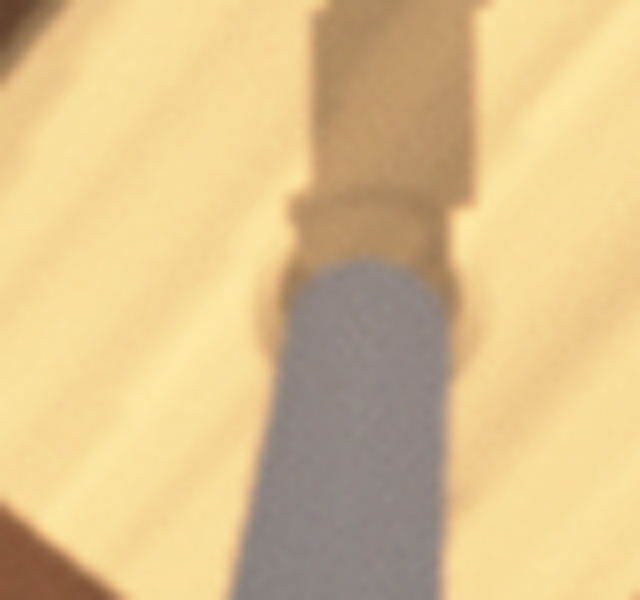

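The wrist view shows the foot, about (291,173) full-frame, centred across the bore mouth. I'll lower slowly and watch the force.

```bash
python3 -m crank '[[0,0,0.2,0],[0,0,0.2,0],[0,0,0.2,0],[0,0,0.2,0]]';python3 -m crank '[[0,0,0.2,0],[0,0,0.2,0],[0,0,0.2,0],[0,0,0,0]]'; python3 -m crank '[[0,0,0.2,0],[0,0,0.2,0],[0,0,0,0]]'
python3 - <<'E'
from h import *
ims={n:grab(n,n+'10.png')['img'][:,:,::-1] for n in ['scene','side','wrist']}
f=lambda im,x,y,w,h,W,H:cv2.resize(im[y:y+h,x:x+w],(W,H),interpolation=cv2.INTER_CUBIC)
cv2.imwrite('pics/z10.png',np.hstack([f(ims['scene'],345,160,60,75,266,333),f(ims['side'],175,200,60,75,266,333),f(ims['wrist'],245,140,80,100,266,333)]))
s=manip.state();print(s['tool_pos'],s['contact_force'],s['ft_torque'])
E
```

```text
time: 12.18
tool_pos: [0.5112, 0.186, 0.2193]
tool_rot: [-0.0, 0.997, -0.081, 0.0]
contact_force: [-0.8, 0.5, -1.4]
gripper_width: 0.308
time: 12.52
tool_pos: [0.511, 0.1859, 0.2129]
tool_rot: [0.0, 0.997, -0.081, 0.0]
contact_force: [0.6, 1.1, -3.1]
gripper_width: 0.31
time: 12.77
tool_pos: [0.5111, 0.1858, 0.209]
tool_rot: [0.0, 0.997, -0.081, 0.0]
contact_force: [1.0, 0.2, -2.8]
gripper_width: 0.311
[0.51105961 0.18582649 0.20911935] [ 1.47884132 -0.16369673 -2.65293665] [ 0.1422571  -0.38008435 -0.04224928]
```

View pics/z10.png

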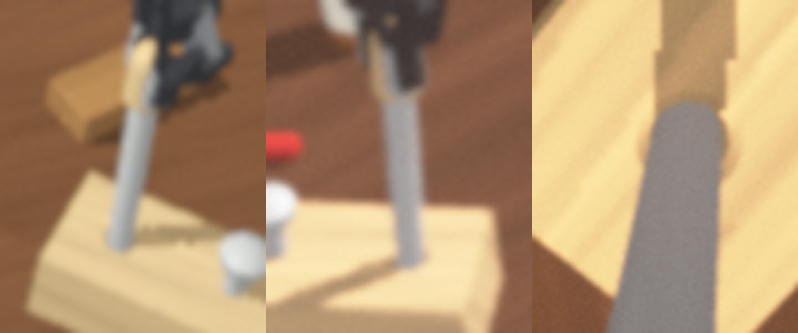

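```bash
python3 -m crank '[[0.05,-0.02,0.2,0],[0.05,-0.02,0.2,0],[0.05,-0.02,0.2,0],[0,0,0,0]]';python3 -m crank '[[0.05,-0.02,0.2,0],[0.05,-0.02,0.2,0],[0.05,-0.02,0.2,0],[0,0,0,0]]'
```

```text
time: 13.25
tool_pos: [0.5124, 0.1862, 0.2026]
tool_rot: [0.0, 0.997, -0.081, -0.0]
contact_force: [0.1, 0.3, -2.7]
gripper_width: 0.31
time: 13.58
tool_pos: [0.5137, 0.1866, 0.1965]
tool_rot: [0.0, 0.997, -0.081, -0.001]
contact_force: [-0.6, 1.1, -3.2]
gripper_width: 0.309
```

```bash
python3 -m crank '[[0.06,-0.02,0.2,0],[0.06,-0.02,0.2,0],[0.06,-0.02,0.2,0],[0,0,0,0]]';python3 -m crank '[[0.06,-0.02,0.2,0],[0.06,-0.02,0.2,0],[0.06,-0.02,0.2,0],[0,0,0,0]]'
python3 - <<'E'
from h import *
ims={n:grab(n,n+'11.png')['img'][:,:,::-1] for n in ['scene','side','wrist']}
f=lambda im,x,y,w,h,W,H:cv2.resize(im[y:y+h,x:x+w],(W,H),interpolation=cv2.INTER_CUBIC)
cv2.imwrite('pics/z11.png',np.hstack([f(ims['scene'],345,160,60,75,266,333),f(ims['side'],175,200,60,75,266,333),f(ims['wrist'],245,140,80,100,266,333)]))
s=manip.state();print(s['tool_pos'],s['contact_force'],s['ft_torque'])
E
```

```text
time: 13.92
tool_pos: [0.5157, 0.1868, 0.1907]
tool_rot: [0.0, 0.997, -0.081, -0.001]
contact_force: [-0.8, -0.1, -3.6]
gripper_width: 0.311
time: 14.25
tool_pos: [0.5176, 0.1871, 0.1847]
tool_rot: [0.0, 0.997, -0.081, -0.001]
contact_force: [-1.8, 1.3, -2.4]
gripper_width: 0.307
[0.51757116 0.18710778 0.18472809] [-0.52483263  0.22281514 -2.36241827] [ 0.07070762  0.49045161 -0.07857712]
```

View pics/z11.png

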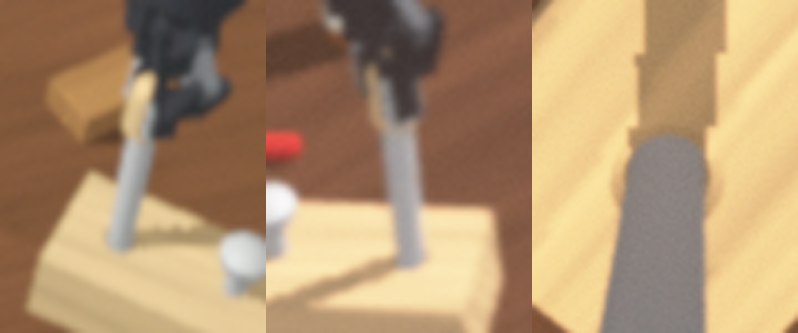

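```bash
python3 -m crank '[[0.05,-0.02,0.2,0],[0.05,-0.02,0.2,0],[0.05,-0.02,0.1,0],[0,0,0,0]]';python3 -m crank '[[0.04,-0.02,0.2,0],[0.04,-0.02,0.1,0],[0.03,0,0.1,0],[0,0,0,0]]'; python3 -m crank '[[0,0,0.1,0],[0,0,0.1,0],[0,0,0,0]]'
```

```text
time: 14.73
tool_pos: [0.5193, 0.1875, 0.18]
tool_rot: [0.0, 0.997, -0.081, -0.0]
contact_force: [-2.3, 0.0, -2.0]
gripper_width: 0.305
time: 15.07
tool_pos: [0.5205, 0.1877, 0.176]
tool_rot: [0.0, 0.997, -0.081, -0.0]
contact_force: [-2.4, 0.9, -0.8]
gripper_width: 0.306
time: 15.32
tool_pos: [0.5211, 0.1879, 0.1755]
tool_rot: [-0.0, 0.997, -0.081, 0.001]
contact_force: [-3.4, -0.7, 4.3]
gripper_width: 0.303
```

```bash
python3 -m crank '[[0.04,0,0.1,0],[0,0,0.1,0],[0,0,0,0],[0,0,0,0]]'
python3 - <<'E'
from h import *
ims={n:grab(n,n+'12.png')['img'][:,:,::-1] for n in ['scene','side','wrist']}
f=lambda im,x,y,w,h,W,H:cv2.resize(im[y:y+h,x:x+w],(W,H),interpolation=cv2.INTER_CUBIC)
cv2.imwrite('pics/z12.png',np.hstack([f(ims['scene'],345,160,60,75,266,333),f(ims['side'],175,200,60,75,266,333),f(ims['wrist'],205,140,130,162,266,333)]))
s=manip.state();print(s['tool_pos'],s['contact_force'],s['ft_torque'])
E
```

```text
time: 15.65
tool_pos: [0.5224, 0.188, 0.1753]
tool_rot: [-0.001, 0.997, -0.081, 0.002]
contact_force: [-4.1, -0.7, 10.0]
gripper_width: 0.305
[0.52237875 0.18803388 0.17532962] [-3.63139571  0.11675015  9.08997112] [-0.063679    1.32430613  0.05586706]
```

View pics/z12.png

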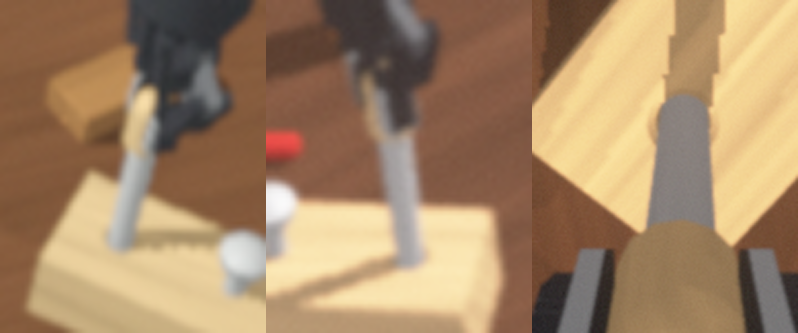

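Run:
```python
from h import *
D={n:grab(n) for n in ['scene','side','wrist']}
B=np.array([.5237,.187,.062])
o={'scene':(345,160,266/60,0),'side':(175,200,266/60,266),'wrist':(205,140,266/130,532)}
for n in D:
  for z in (.062,.167,.177): 
    p=proj(D[n],[B[0],B[1],z]);x,y,k,c=o[n];print(n,z,p.round(1),'zoom',np.round([(p[0]-x)*k+c,(p[1]-y)*k]))
```

```text
scene 0.062 [371.  213.9] zoom [115. 239.]
scene 0.167 [377.5 192.3] zoom [144. 143.]
scene 0.177 [378.2 190.1] zoom [147. 134.]
side 0.062 [207.5 257.4] zoom [410. 254.]
side 0.167 [202.2 227.9] zoom [387. 124.]
side 0.177 [201.7 224.9] zoom [384. 111.]
wrist 0.062 [276.5 203.2] zoom [678. 129.]
wrist 0.167 [277.9 272.5] zoom [681. 271.]
wrist 0.177 [278.2 283.7] zoom [682. 294.]
```

The scene view puts the head's lower edge at (377,193), where a fully seated stake should be (377.5,192.3), and the floor force has risen. I'll ease the press off and open a little first.

```bash
python3 -m crank '[[0,0,-0.1,0],[0,0,0,0]]'; python3 -m crank '[[0,0,0,0],[0,0,0,0],[0,0,0,0]]' 0.36;  python3 -m crank '[[0,0,0,0],[0,0,0,0],[0,0,0,0]]' 0.42;python3 - <<'E'
from h import *
ims={n:grab(n,n+'13.png')['img'][:,:,::-1] for n in ['scene','side','wrist']}
f=lambda im,x,y,w,h,W,H:cv2.resize(im[y:y+h,x:x+w],(W,H),interpolation=cv2.INTER_CUBIC)
cv2.imwrite('pics/z13.png',np.hstack([f(ims['scene'],345,160,60,75,266,333),f(ims['side'],175,200,60,75,266,333),f(ims['wrist'],140,140,272,272,333,333)]))
E
```

```text
time: 16.12
tool_pos: [0.5221, 0.1879, 0.1753]
tool_rot: [-0.0, 0.997, -0.081, 0.001]
contact_force: [-3.3, -0.5, 6.6]
gripper_width: 0.302
time: 16.37
tool_pos: [0.5216, 0.1876, 0.1732]
tool_rot: [-0.0, 0.997, -0.081, 0.001]
contact_force: [-0.4, 1.1, 0.5]
gripper_width: 0.357
time: 16.62
tool_pos: [0.5211, 0.1876, 0.1731]
tool_rot: [0.0, 0.997, -0.082, 0.0]
contact_force: [-0.2, 0.5, -0.5]
gripper_width: 0.423
```

View pics/z13.png

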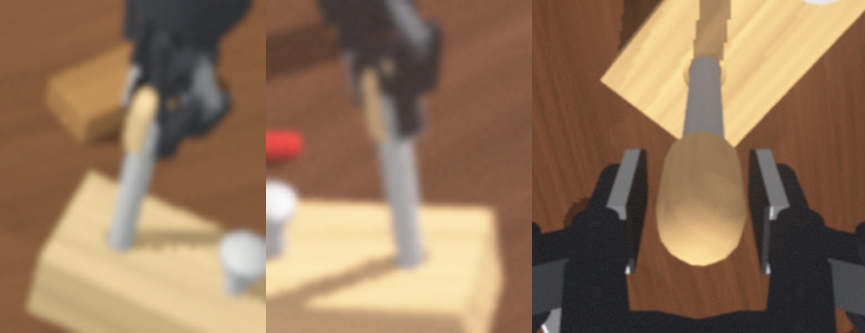

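The stake stands free, centred between the pads, with no remaining force. Now I open further, rise straight up and check.

```bash
python3 -m crank '[[0,0,0,0],[0,0,0,0],[0,0,0,0],[0,0,0,0]]' 0.75; python3 -m crank '[[0,0,-0.5,0],[0,0,-1,0],[0,0,-1.5,0],[0,0,-2,0],[0,0,-2,0],[0,0,-2,0],[0,0,-2,0],[0,0,-1,0],[0,0,-0.5,0],[0,0,0,0]]';python3 - <<'E'
from h import *
D={n:grab(n,n+'14.png') for n in ['scene','side','wrist']}
ims={n:D[n]['img'][:,:,::-1] for n in D}
f=lambda im,x,y,w,h,W,H:cv2.resize(im[y:y+h,x:x+w],(W,H),interpolation=cv2.INTER_CUBIC)
cv2.imwrite('pics/z14.png',np.vstack([np.hstack([f(ims['scene'],345,160,60,75,266,300),f(ims['side'],175,190,60,75,266,300),f(ims['wrist'],205,90,160,180,266,300)]),np.hstack([f(ims['scene'],0,0,560,420,400,300),f(ims['side'],0,0,560,420,398,300)])]))
for n in D:
  print(n,[proj(D[n],[.5237,.187,z]).round(1) for z in (.062,.167,.212)])
E
```

```text
time: 17.1
tool_pos: [0.5211, 0.1877, 0.1733]
tool_rot: [-0.0, 0.997, -0.081, 0.0]
contact_force: [0.1, 0.3, 0.5]
gripper_width: 0.748
time: 17.93
tool_pos: [0.5216, 0.1878, 0.3]
tool_rot: [-0.0, 0.997, -0.081, 0.001]
contact_force: [0.2, -0.4, 0.7]
gripper_width: 0.75
scene [array([371. , 213.9]), array([377.5, 192.3]), array([380.5, 182.2])]
side [array([207.5, 257.4]), array([202.2, 227.9]), array([199.7, 214.2])]
wrist [array([278.4, 166.7]), array([279.2, 195.3]), array([279.8, 214.8])]
```

View pics/z14.png

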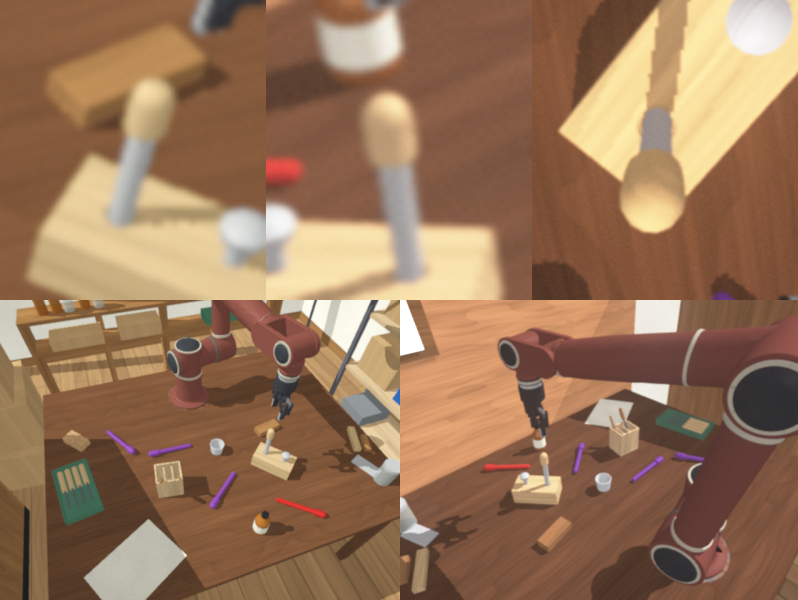

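The stake stands in the bore with its apex near (380,180), against (380.5,182) predicted. The caddy tools, bottle, cup and billet are where they were. To confirm the depth directly, I'll touch the dome with shut fingertips: fully home, its top should be at z = 0.212.

```bash
python3 -m crank '[[0,0,0,0],[0,0,0,0],[0,0,0,0],[0,0,0,0],[0,0,0,0],[0,0,0,0],[0,0,0,0],[0,0,0,0],[0,0,0,0]]' 0; python3 -m crank '[[0,0,1,0],[0,0,1.5,0],[0,0,1.5,0],[0,0,1.5,0],[0,0,1,0],[0,0,0.8,0],[0,0,0.4,0],[0,0,0.2,0],[0,0,0,0],[0,0,0,0]]'; python3 -m crank '[[0,0,0.1,0],[0,0,0.1,0],[0,0,0,0]]';python3 -m crank '[[0,0,0.1,0],[0,0,0.1,0],[0,0,0,0]]';python3 -m crank '[[0,0,0.1,0],[0,0,0.1,0],[0,0,0,0]]'
```

```text
time: 18.83
tool_pos: [0.5211, 0.1877, 0.2984]
tool_rot: [-0.0, 0.997, -0.081, 0.0]
contact_force: [-0.6, -0.2, 0.1]
gripper_width: -0.001
time: 19.67
tool_pos: [0.5215, 0.1878, 0.2201]
tool_rot: [-0.0, 0.997, -0.081, 0.001]
contact_force: [1.1, 0.3, 0.1]
gripper_width: -0.001
time: 19.92
tool_pos: [0.5211, 0.1877, 0.2176]
tool_rot: [-0.0, 0.997, -0.081, 0.0]
contact_force: [-0.6, 0.7, -0.6]
gripper_width: 0.0
time: 20.17
tool_pos: [0.5209, 0.1876, 0.2151]
tool_rot: [0.0, 0.997, -0.081, -0.0]
contact_force: [0.7, -0.2, -1.1]
gripper_width: -0.002
time: 20.42
tool_pos: [0.5209, 0.1876, 0.213]
tool_rot: [0.0, 0.997, -0.081, -0.0]
contact_force: [-0.0, 0.1, -0.3]
gripper_width: -0.001
```

No contact down to 0.213, so the foot is within about 1 mm of the floor. Retreating for a final check.

```bash
python3 -m crank '[[0,0,-0.5,0],[0,0,-1,0],[0,0,-1.5,0],[0,0,-2,0],[0,0,-2,0],[0,0,-2,0],[0,0,-1,0],[0,0,-0.5,0],[0,0,0,0],[0,0,0,0]]';python3 -m crank '[[0,0,0,0],[0,0,0,0],[0,0,0,0]]'
python3 - <<'E'
from h import *
D={n:grab(n,n+'15.png') for n in ['scene','side']}
f=lambda im,x,y,w,h,W,H:cv2.resize(im[y:y+h,x:x+w],(W,H),interpolation=cv2.INTER_CUBIC)
cv2.imwrite('pics/z15.png',np.hstack([f(D['scene']['img'],180,120,270,220,400,326),f(D['side']['img'],130,130,270,220,400,326)])[:,:,::-1])
E
```

```text
time: 21.25
tool_pos: [0.5208, 0.1876, 0.3177]
tool_rot: [0.0, 0.997, -0.081, -0.0]
contact_force: [1.1, -0.4, -0.4]
gripper_width: -0.004
time: 21.5
tool_pos: [0.5206, 0.1876, 0.3169]
tool_rot: [0.0, 0.997, -0.081, -0.001]
contact_force: [0.0, 0.0, -0.5]
gripper_width: -0.006
```

View pics/z15.png

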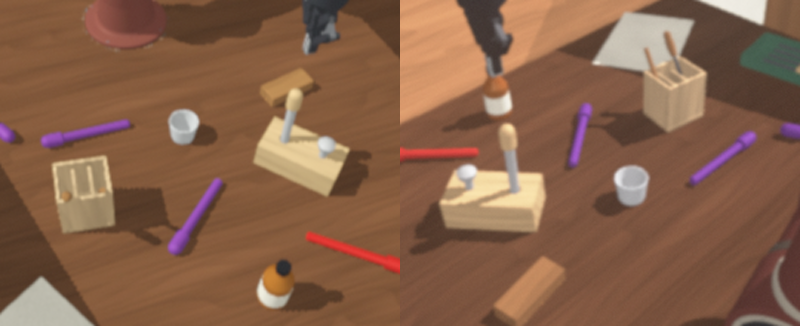

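The stake stands upright and free in the bore, and everything else is in place. Handing in.

```bash
python3 -c "
from plant import manip
print(manip.job_done())"
```

```text
the job is handed in; nothing more can be done
None
```

The stake is out of the caddy and standing foot down in the empty bore. I released it and handed the job in at about 21.6 s of the 45 s; no verdict was reported.

**How:** The tool can only point straight down, so I set the jaws along the caddy's x axis around the leaning head. I walked the stake up to about 15° of lean, and the closing jaws brought it nearly upright. I then lifted it clear (foot at about z = 0.17), carried it over and lowered it about 2 mm at a time. The most force I read was about 11 N, when the foot met the floor.

**Last checks:**
- **Depth:** shut fingertips lowered over the head met nothing down to z = 0.213. The dome top is at 0.212 when fully home, so the foot should be within about 1 mm of the floor.
- **Released:** the stake stands on its own, the arm is about 10 cm clear of it, and the force reads near zero.
- **Surroundings:** the dowel and file are still in the caddy, and the bottle, cup and billet look unmoved. I judged this by eye.

**What disagreed:**
- **Camera views:** the cameras differed by up to 5 mm on where the bore is. The scene view agrees with an upright stake, but the side view puts the head about 3 px off. That could be up to 0.05 rad of tilt; the limit is 0.1.
- **Grip:** the stake hung about 4–5° off upright in the jaws, more than I expected, so I straightened it by shifting sideways while lowering it in.

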